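# Load the badge press

## Task

Load the badge press: slide the round metal blank across the dark grey loading bed, without lifting it off, until it drops fully home into the round cavity of the brass die shuttle, while the shuttle is still at the loading end. Then push the shuttle along until it is fully home against its stop, with the blank under the press head and still seated in the cavity. Leave the square blank, the thread bobbin, the jar and the screwdriver where they are.

Things in the scene. Friction and masses are not known exactly. Their poses are not given: they have to be found in the camera images.
- press: green bench press, fixed, base 460 mm long, 262 mm wide at the bed. Origin on the table top (z = 0), under the centre of the die cavity as it stands at shuttle joint 0. Its +y is the direction in which the shuttle travels home, its -x the loading bed's side. The 90 mm wide shuttle lane spans x -45 to +45 mm; behind it a steel guide rail (x 45 to 64 mm), 46 mm high
- bed (a point): middle of the top of the dark grey loading bed, flat, 40 mm above the table; in the press's frame x -196 to -45 mm (this point at -120), y -140 to +140 mm, up to the shuttle lane
- head (a point): centre of the underside of the press head's upper die (dark steel, 56 mm across, fixed), 75 mm above the table, at x 0, y +180 mm of the press; the green head above it spans x -35 to 35, y 150 to 285 mm, from 240 mm up; column behind at y 240 to 290 mm, x -45 to 45 mm, 300 mm high. The lever on top is only for show
- shuttle (a joint): brass die shuttle, a plate 88 mm wide and 200 mm long that slides along the press's +y; its top is flush with the loading bed (within 0.3 mm). In m: 0 = loading end, 0.18 = fully home against its stop, die under the press head. It starts between 0 and 0.025, stays where it is left, and takes about 3 N plus a little more with speed to push
- die_mouth (a point): centre of the round die cavity at the level of the shuttle's top (40 mm above the table); cavity 61 mm across, 7 mm deep, chamfered mouth, dark floor; axes as the press's. It moves with the shuttle
- post (a point): red push post standing on the shuttle, 120 mm from the cavity centre towards the press's -y; 22 mm in diameter from 50 to 82 mm above the table, on a thinner 14 mm steel stem from 40 to 50 mm. This point is on its axis, 61 mm above the table
- blank_center (a point): centre (half-way up) of the round aluminium blank, 58 mm in diameter, 8 mm thick, about 57 g; it lies flat on the loading bed to the left or right of the cavity. Seated in the cavity its centre is 3 mm below the die mouth and its top stands 1 mm proud of the shuttle
- square_center (a point): centre (half-way up) of a square aluminium blank, 52 x 52 x 8 mm, about 58 g, which lies flat at the other side of the loading bed: it does not belong in the die, leave it
- bobbin_center (a point): thread bobbin standing on the table beside the press, purple thread, 89 mm high, foot 34 mm across; this point is on its axis 45 mm up. Leave it
- jar_center (a point): jar standing on the table on the near side of the press's column, 60 mm in diameter, 75 mm high; this point is half-way up. Leave it
- driver_grip (a point): handle of a screwdriver with orange handle, 170 mm long, lying on the table beyond the post end of the press. Leave it
Mind the look-alikes: they are no part of the job. What is shaped like the part that bears blank_center but brown is not meant.

How it is judged:
On the way, in this order (a step that is already met when the one before it is completed fails the run):
1. the round blank is seated in the cavity while the shuttle is still at the loading end (joint below 0.06) (horizontal distance between blank_center and die_mouth below 0.0035 m and z of blank_center in the frame of die_mouth below -0.0015 m and angle between the z axis of blank_center and the z axis of die_mouth, either way round below 0.06 rad and value of joint shuttle below 0.06 m), for 0.2 s.
2. the shuttle is home against its stop (value of joint shuttle above 0.175 m), for 0.2 s.
At the end, for the whole second after the job is handed in: the shuttle is within 5 mm of its home stop, and the round blank lies seated in its cavity: within 3.5 mm of the cavity's axis, its centre at least 1.5 mm below the mouth, flat within 0.06 rad (value of joint shuttle above 0.175 m and horizontal distance between blank_center and die_mouth below 0.0035 m and z of blank_center in the frame of die_mouth below -0.0015 m and angle between the z axis of blank_center and the z axis of die_mouth, either way round below 0.06 rad); the robot touches nothing.
It fails at once if the round blank is lifted more than 15 mm off the loading bed (z of blank_center in the frame of press above 0.059 m).
It fails at once if the square blank is shifted by more than 25 mm (distance of square_center from where it was at the start of the episode above 0.025 m).
It fails at once if the bobbin is shifted by more than 25 mm or tipped (distance of bobbin_center from where it was at the start of the episode above 0.025 m or angle between bobbin_center's own z axis and vertical above 0.5 rad).
It fails at once if the jar is shifted by more than 25 mm or tipped (distance of jar_center from where it was at the start of the episode above 0.025 m or angle between jar_center's own z axis and vertical above 0.5 rad).
It fails at once if the screwdriver is shifted by more than 25 mm (distance of driver_grip from where it was at the start of the episode above 0.025 m).
It also fails if it takes over 51 s, if anything falls off the work surface, if the arm or the gripper's body presses on something with over 40 N, if the wrist force passes 120 N, or if a joint passes its speed limit or range.

## Robot

A 6-joint arm with a two-finger parallel gripper is mounted at the origin on the work surface. World frame = base frame: x ahead of the robot, y to its left, z up, the work surface at z = 0. Lengths are in m, angles in rad, forces in N, time in s.
With the tool pointing down it reaches from about 0.375 to 0.9 m from the base axis. Payload 3.1 kg.
Tool frame: the origin (TCP) lies midway between the tips of the shut fingers; the grasp point (between the pads) lies 19 mm behind it; x points along the fingers, z is the direction in which the jaws open and shut, and the axes are right-handed (so a half turn about x gives the same grasp; the last joint's range is limited). The gripper opens to 87 mm and grips with 3 to 60 N. Pads are 19 mm wide; open, the fingers measure 117 mm over their backs; the gripper's body (75 mm by 190 mm) begins 51 mm behind the grasp point.
Start: joints at [-1.296, 0.527, 1.433, -0, 1.181, -0.178], TCP at [0.273, -0.562, 0.196] pointing down, gripper open.
Joint ranges: [-3.08, 3.08], [-0.75, 2.2], [0.22, 2.44], [-1.43, 4.57], [0, 2.65], [-2.85, 2.85]. Speed limits (rad/s): [2.79, 2.79, 3.14, 3.14, 3.14, 3.14].

## Interface

Orientations are given as a unit quaternion [x, y, z, w].
In Python, from rig import readout, imaging, robot gives the robot as it stands. The module is installed in compiled form; this text tells all that it offers.
- The arm moves only by the tool play_rows, never from a script. Its argument "rows" is text: rows parted by semicolons, each of 7 numbers parted by spaces: the turn, a rotation vector about the tool's x, y, z in rad, then the shift along the tool's x, y, z in mm, then the closure, from 0 (fully open) to 1 (shut). In form: ax ay az tx ty tz gripper; .... A call has 1 to 8 rows; each row shifts and turns the commanded pose from where the row before left it, along the tool's axes as they then stand; what a row does not reach is not made up. A row lasts 1/12 s, in which the tool goes at most 41.7 mm and 7.16 degrees, less where a joint would pass 70% of its speed; a pose out of reach is approached as far as the arm can. A call with a gripper value outside its range is refused whole. The fingers move at their own pace and stop on an object; "squeeze" is the grip in N (left out, the last holds). Time passes only in rows, so rows that do not move let the fingers close. It gives the time, the measured TCP pose, the force and the opening at its end, in the units of the state.
- readout.get_obs(): the state, without advancing time (a new reading comes with each control period).
- imaging.camera(name): name is "scene" or "top" or "wrist"; returns the picture (384x512x3 uint8, blue, green, red); there is no depth.
- imaging.camera_info(name): a dict with "K" (3x3 intrinsics, pixels), "k1" (the pictures are not rectified: a ray, as slopes to the right and down, at radius r is drawn at 1 + k1 r^2 times it, then the intrinsics apply), "world_to_cam" (4x4, takes a point from world to camera coordinates). Camera axes: x right, y down, z forward; pixel columns grow to the right and rows downward; lengths in m; the calibration is good to about 2 mm. A picture is of the moment at which its call begins: read the wrist's pose just before it. camera_info takes no time and is no camera call; for the wrist camera it gives the pose at the moment of the call.
- robot.hand_in(): hands the job in, once; it reports no verdict.
The state is a dict: "time": time; "q": joint angles; "joint_velocities": joint speeds; "joint_torque": joint torques, N m; "position": TCP position; "tool_rot": TCP orientation; "ft_force": force on the tool from outside, world axes, zero at the start; "moment": the same for the moment, N m; "grip_width": finger opening in m.
Only numpy, scipy, OpenCV 4.12 (cv2) and the standard library are available. Lean on these libraries where they do the work, as an engineer would, in place of code of your own. Each camera call takes 0.05 s, during which the arm holds its last target. There are 200 camera calls.

## Working session

There is one attempt and no reset: what is moved stays moved. The work goes in short steps, Python scripts to look and compute and a tool call to move; the robot and the scene stay as the last step left them, time stands still between calls to the robot, and variables do not carry over. Pictures are saved under pics/ and viewed, about 8 in all and at most 12, crops included, and the job is handed in when it is done.

Besides the shell and the picture viewer there is one more tool, called after ">>>" by a JSON object that holds its "method" and its "body". play_rows: Moves the arm, as the interface text tells. Its arguments: {"type":"object","properties":{"rows":{"type":"string"},"squeeze":{"type":"number"}},"required":["rows"]}

```bash
mkdir -p pics
cat > h.py <<'E'
import numpy as np, cv2
from rig import readout, imaging, robot
from scipy.spatial.transform import Rotation as R
def ray(n,uv,info=None):
    i=info or imaging.camera_info(n);K=np.array(i["K"]);M=np.array(i["world_to_cam"])
    d=cv2.undistortPoints(np.array([[uv]],float),K,np.array([i["k1"],0,0,0,0.]))[0,0]
    return -M[:3,:3].T@M[:3,3], M[:3,:3].T@np.array([d[0],d[1],1])
def onz(n,uv,z,info=None):
    o,d=ray(n,uv,info);return o+d*(z-o[2])/d[2]
def proj(n,p,info=None):
    i=info or imaging.camera_info(n);M=np.array(i["world_to_cam"]);c=M[:3,:3]@np.array(p)+M[:3,3]
    s=c[:2]/c[2];s=s*(1+i["k1"]*(s@s));K=np.array(i["K"]);return K[:2,:2]@s+K[:2,2]
E
python3 - <<'E'
from h import *
for n in("top","scene"):
    im=imaging.camera(n);cv2.imwrite(f"pics/{n}0.png",im)
    i=imaging.camera_info(n);print(n,i["K"],i["k1"],np.round(i["world_to_cam"],3).tolist())
o=readout.get_obs();print(o["time"],o["position"],o["tool_rot"],o["ft_force"],o["grip_width"])
E
```

```text
top [[354.33543268   0.         253.67947378]
 [  0.         354.33543268 194.86874073]
 [  0.           0.           1.        ]] -0.05475154216059029 [[0.015, -1.0, -0.004, -0.077], [-0.996, -0.015, -0.093, 0.513], [0.093, 0.006, -0.996, 0.903], [0.0, 0.0, 0.0, 1.0]]
scene [[374.84337369   0.         260.37943024]
 [  0.         374.84337369 195.6253949 ]
 [  0.           0.           1.        ]] -0.10644140146825942 [[-0.376, 0.927, -0.014, 0.275], [0.651, 0.253, -0.715, -0.253], [-0.659, -0.278, -0.699, 1.293], [0.0, 0.0, 0.0, 1.0]]
0.1 [ 0.27326808 -0.56130787  0.1954774 ] [ 0.37545941  0.59998708 -0.37453601  0.59897288] [-0.56311249 -0.02815906  0.3151203 ] 0.08735578027649751
```

View pics/top0.png

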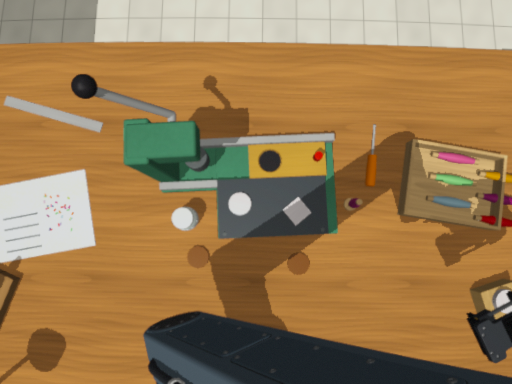

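View pics/scene0.png

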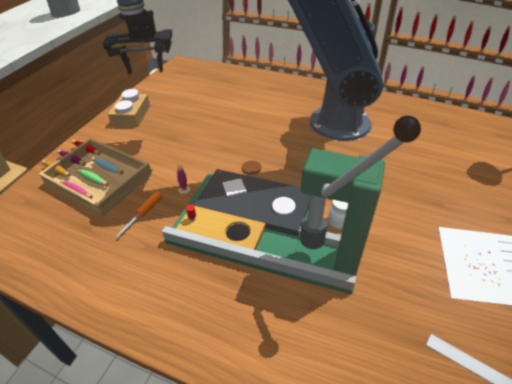

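Top: round blank at about (240,204), square at (297,211), cavity (270,160), red post (318,155), bobbin (353,204), jar (184,218). The press's +y points left in the picture, which is roughly world +y.

```bash
cat > m.py <<'E'
from h import *
im=cv2.imread("pics/top0.png");hsv=cv2.cvtColor(im,cv2.COLOR_BGR2HSV)
def blob(mask,seed):
    n,l,s,c=cv2.connectedComponentsWithStats(mask.astype(np.uint8));k=l[seed[1],seed[0]]
    m=(l==k).astype(np.uint8);ct=max(cv2.findContours(m,0,1)[0],key=cv2.contourArea)
    return k,s[k],c[k],ct
H,S,V=[hsv[...,i].astype(int) for i in range(3)]
br=(H>17)&(H<32)&(S>150)&(V>120)
hole=V<60
def rep(nm,mask,seed,z):
    k,s,c,ct=blob(mask,seed);r=cv2.minAreaRect(ct)
    w=[onz("top",p,z)[:2] for p in cv2.boxPoints(r)]
    print(nm,k,s,c.round(1),onz("top",c,z).round(4),"sides mm",round(1e3*np.linalg.norm(w[0]-w[1]),1),round(1e3*np.linalg.norm(w[1]-w[2]),1),"ctr",np.mean(w,0).round(4),"ang",[round(float(np.arctan2(*(w[j+1]-w[j])[::-1])),3) for j in(0,1)])
    return w
rep("blank",(V>190)&(S<40),(240,204),.048)
rep("square",(V>110)&(S<40),(297,211),.048)
rep("hole",hole,(270,160),.040)
rep("brass",br,(300,145),.04)
rep("post",((H<8)|(H>172))&(S>150)&(V>90),(318,155),.082)
print(hsv[195,225],hsv[160,270],hsv[145,300])
b=(V<75)&(S<90); 
rep("bed",b,(260,215),.04)
E
python3 m.py
python3 - <<'E'
import cv2;im=cv2.imread("pics/top0.png")[120:250,150:380];cv2.imwrite("pics/c.png",cv2.resize(im,None,fx=3.4,fy=3.4,interpolation=2))
E
```

```text
blank 3 [229 193  22  22 380] [239.4 203.3] [ 0.4902 -0.0331  0.048 ] sides mm 53.6 53.5 ctr [ 0.4898 -0.0334] ang [-1.556, -3.125]
square 9 [283 197  28  28 437] [296.3 210.5] [ 0.4741 -0.178   0.048 ] sides mm 53.7 54.2 ctr [ 0.4745 -0.1784] ang [-0.864, -2.44]
hole 3 [260 151  20  20 306] [269.4 160.6] [ 0.603  -0.1086  0.04  ] sides mm 49.5 50.1 ctr [ 0.6034 -0.1088] ang [-1.556, -3.134]
brass 1 [ 248  142   78   36 2065] [288.7 159.7] [ 0.6063 -0.1587  0.04  ] sides mm 199.8 87.3 ctr [ 0.6065 -0.154 ] ang [-1.511, -3.104]
post 1 [314 152   8   9  56] [317.6 155.7] [ 0.6091 -0.2264  0.082 ] sides mm 17.4 20.2 ctr [ 0.6084 -0.2263] ang [-1.554, 3.137]
[98 23 87] [150   6  44] [ 21 186 199]
bed 0 [     0      0    512    384 178698] [250.7 177.8] [ 0.5573 -0.0608  0.04  ] sides mm 1462.5 1045.2 ctr [ 0.5506 -0.0716] ang [-1.558, 3.085]
```

View pics/c.png

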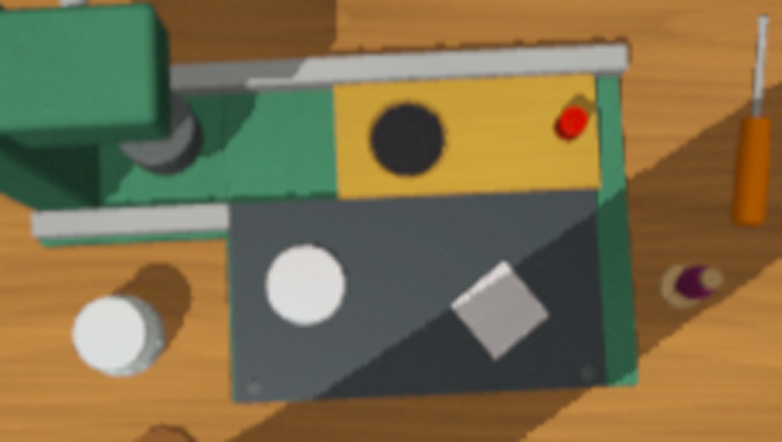

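The crop confirms the round blank, cavity, square and post. The brass rectangle measures 200 x 87 mm, so the scale is right. Press yaw is about 0.055 rad. Next is the approach above the blank.

```bash
cat > go.py <<'E'
from h import *
def goal(p,yaw=.055,flip=1):
    o=readout.get_obs();R0=R.from_quat(o["tool_rot"]);x=np.array([0,0,-1.]);z=flip*np.array([-np.sin(yaw),np.cos(yaw),0]);y=np.cross(z,x)
    R1=R.from_matrix(np.c_[x,y,z]);d=(R0.inv()*R1).as_rotvec()
    sh=1e3*np.array(p)-1e3*np.array(o["position"])
    print("turn",d.round(4),"shift old tool",R0.inv().apply(sh).round(1),"shift new tool",R1.inv().apply(sh).round(1),"|",np.round(o["q"],3))
E
python3 - <<'E'
from go import *
o=readout.get_obs();print(R.from_quat(o["tool_rot"]).as_matrix().round(3).tolist())
for f in(1,-1): goal([.49,-.033,.13],flip=f)
E
```

```text
[[-0.001, 0.899, 0.438], [0.002, 0.438, -0.899], [-1.0, 0.0, -0.002]]
turn [-2.7438e+00 -1.0000e-04 -2.7000e-03] shift old tool [  66.4  426.  -380.1] shift new tool [  65.5 -245.4  515.6] | [-1.296  0.528  1.434  0.     1.181 -0.179]
turn [ 0.3978 -0.002   0.    ] shift old tool [  66.4  426.  -380.1] shift new tool [  65.5  245.4 -515.6] | [-1.296  0.528  1.434  0.     1.181 -0.179]
```

>>> {"method": "play_rows", "body": {"rows": "0.0995 0 0 0 0 0 0;0.0995 0 0 0 0 0 0;0.0995 0 0 0 0 0 0;0.0995 0 0 0 0 0 0;0 0 0 0 16 -34 0;0 0 0 0 16 -34 0;0 0 0 0 16 -34 0;0 0 0 0 16 -34 0"}}

```text
time: 0.77
position: [0.3299, -0.4209, 0.1958]
tool_rot: [0.487, 0.514, -0.486, 0.513]
ft_force: [0.6, 0.1, -0.5]
grip_width: 0.087
```

>>> {"method": "play_rows", "body": {"rows": "0 0 0 0 16 -34 0;0 0 0 0 16 -34 0;0 0 0 0 16 -34 0;0 0 0 0 16 -34 0;0 0 0 0 16 -34 0;0 0 0 0 16 -34 0;0 0 0 0 16 -34 0;0 0 0 0 16 -34 0"}}

```text
time: 1.43
position: [0.4429, -0.1422, 0.1962]
tool_rot: [0.486, 0.514, -0.486, 0.513]
ft_force: [0.6, -0.7, -0.5]
grip_width: 0.0869
```

>>> {"method": "play_rows", "body": {"rows": "0 0 0 0 16 -34 0;0 0 0 0 16 -34 0;0 0 0 0 16 -34 0;0 0 0 0 0 0 0;0 0 0 0 0 0 0"}}

```text
time: 1.85
position: [0.4851, -0.0377, 0.196]
tool_rot: [0.485, 0.515, -0.485, 0.514]
ft_force: [-0.2, -0.1, -0.5]
grip_width: 0.087
```

Run:
```python
from go import *
i=imaging.camera_info("wrist");im=imaging.camera("wrist");cv2.imwrite("pics/w1.png",im)
import pickle;pickle.dump(i,open("pics/w1.pkl","wb"))
print(proj("wrist",[.49,-.033,.048],i),proj("wrist",[.603,-.109,.04],i))
goal([.49,-.033,.13],flip=-1)
```

```text
[254.6802676  174.12480065] [321.56823603  86.47237041]
turn [0.0022 0.0003 0.001 ] shift old tool [66.1  5.6 -5.8] shift new tool [66.1  5.5 -5.8] | [-3.100e-01  3.430e-01  1.772e+00 -1.000e-03  1.028e+00  1.204e+00]
```

View pics/w1.png

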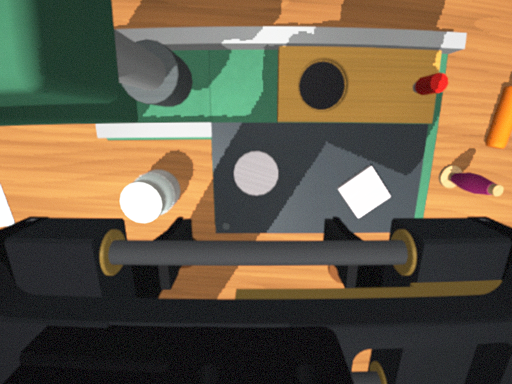

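The wrist view shows the blank at about (256,173), the cavity at (323,85), the square at (364,192) and the post at (432,83). I'll measure those points here.

```bash
cat > mw.py <<'E'
from h import *
import pickle,sys
def fit(im,i,mask,seed,z,nm):
    n,l,s,c=cv2.connectedComponentsWithStats(mask.astype(np.uint8));m=(l==l[seed[1],seed[0]]).astype(np.uint8)
    ct=max(cv2.findContours(m,0,1)[0],key=cv2.contourArea);ct=cv2.convexHull(ct)[:,0]
    w=np.array([onz("wrist",p,z,i)[:2] for p in ct],float)
    e=cv2.fitEllipse((w*1e4).astype(np.float32));r=cv2.minAreaRect((w*1e4).astype(np.float32))
    print(nm,"ell",np.round(np.array(e[0])/1e4,4),"axes mm",np.round(np.array(e[1])/10,1),"rect",np.round(np.array(r[0])/1e4,4),np.round(np.array(r[1])/10,1),round(r[2],2))
    return np.array(e[0])/1e4
if __name__=="__main__":
    f=sys.argv[1];im=cv2.imread(f"pics/{f}.png");i=pickle.load(open(f"pics/{f}.pkl","rb"))
    hsv=cv2.cvtColor(im,cv2.COLOR_BGR2HSV);H,S,V=[hsv[...,k].astype(int) for k in range(3)]
    print(hsv[173,256],hsv[150,235],hsv[85,323],hsv[100,300],hsv[85,345],hsv[192,364])
    fit(im,i,(V>110)&(S<45),(256,173),.048,"blank")
    fit(im,i,(V<60),(323,85),.04,"hole dark")
    fit(im,i,(V<60),(323,85),.033,"hole floor")
    br=(H>12)&(H<30)&(S>120)&(V>80);n,l,s,c=cv2.connectedComponentsWithStats(br.astype(np.uint8))
    fit(im,i,l==l[100,380],(380,100),.04,"brass")
E
python3 mw.py w1
python3 - <<'E'
import cv2;im=cv2.imread("pics/w1.png")[30:130,260:460];cv2.imwrite("pics/c2.png",cv2.resize(im,None,fx=4,fy=4,interpolation=2))
E
```

```text
[173  11 207] [95 24 64] [143  26  39] [ 19 166 180] [ 18 141 137] [  0   1 255]
blank ell [ 0.491  -0.0342] axes mm [58.2 58.7] rect [ 0.491  -0.0346] [57.8 57.1] 3.36
hole dark ell [ 0.604  -0.1089] axes mm [53.8 54. ] rect [ 0.6041 -0.109 ] [53.5 53.6] 80.43
hole floor ell [ 0.605  -0.1104] axes mm [54.9 55.1] rect [ 0.6051 -0.1105] [54.6 54.6] 80.43
brass ell [ 0.6078 -0.1505] axes mm [100.2 314.7] rect [ 0.6077 -0.1547] [ 88.  200.6] 3.21
```

View pics/c2.png

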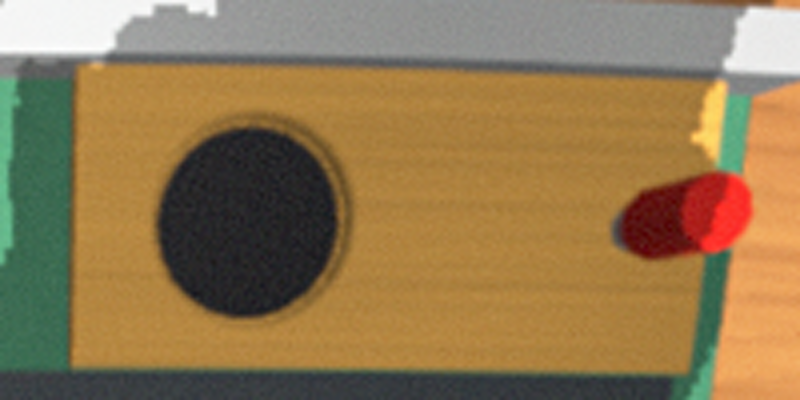

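Run:
```python
from go import *
goal([.491,-.0343,.0425],.056,flip=-1)
import pickle
i=pickle.load(open("pics/w1.pkl","rb"));print("jar top",onz("wrist",(141,202),.075,i))
```

```text
turn [0.0012 0.0003 0.001 ] shift old tool [153.6   6.6  -4.5] shift new tool [153.6   6.4  -4.4] | [-3.100e-01  3.430e-01  1.772e+00 -1.000e-03  1.028e+00  1.204e+00]
jar top [0.45222105 0.10543718 0.075     ]
```

>>> {"method": "play_rows", "body": {"rows": "0 0 0 25 6.5 -4.5 0;0 0 0 30 0 0 0;0 0 0 30 0 0 0;0 0 0 30 0 0 0;0 0 0 20 0 0 0;0 0 0 10 0 0 0;0 0 0 5 0 0 0;0 0 0 0 0 0 0", "squeeze": 4}}

```text
time: 2.57
position: [0.491, -0.0358, 0.0458]
tool_rot: [0.486, 0.513, -0.487, 0.513]
ft_force: [0.2, 0.1, -0.3]
grip_width: 0.0869
```

Run:
```python
from go import *
goal([.491,-.0343,.0425],.056,flip=-1)
```

```text
turn [-0.0031 -0.0004  0.0014] shift old tool [ 3.3  0.1 -1.5] shift new tool [ 3.3  0.1 -1.5] | [-0.3    0.604  1.888 -0.     0.652  1.218]
```

>>> {"method": "play_rows", "body": {"rows": "0 0 0 3 0 -1.5 0;0 0 0 0 0 0 0.2;0 0 0 0 0 0 0.4;0 0 0 0 0 0 0.6;0 0 0 0 0 0 0.6;0 0 0 0 0 0 0.6;0 0 0 0 0 0 0.6;0 0 0 0 0 0 0.6", "squeeze": 4}}

```text
time: 3.23
position: [0.4914, -0.0332, 0.0435]
tool_rot: [0.486, 0.513, -0.486, 0.514]
ft_force: [0.2, -0.5, 0.7]
grip_width: 0.0483
```

Run:
```python
from go import *
i=imaging.camera_info("wrist");im=imaging.camera("wrist");cv2.imwrite("pics/w2.png",im)
import pickle;pickle.dump(i,open("pics/w2.pkl","wb"))
goal([.605,-.109,.0425],.056,flip=-1)
print(proj("wrist",[.605,-.109,.04],i))
```

```text
turn [-0.001   0.     -0.0001] shift old tool [  0.9 109.3  81.9] shift new tool [  0.9 109.2  82. ] | [-0.295  0.608  1.89  -0.     0.644  1.221]
[378.73066104  64.23196899]
```

View pics/w2.png

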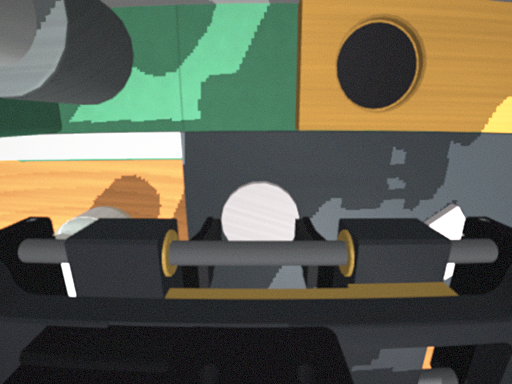

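The cavity is clearly visible at (378,64). The blank is at about (260,218), but the fingers closed to 48 mm on it, so they're on a chord behind its centre. I'll check the offset.

Run:
```python
from mw import *
im=cv2.imread("pics/w2.png");i=pickle.load(open("pics/w2.pkl","rb"))
hsv=cv2.cvtColor(im,cv2.COLOR_BGR2HSV);H,S,V=[hsv[...,k].astype(int) for k in range(3)]
o=readout.get_obs();print(o["position"],o["grip_width"],o["ft_force"]);p=o["position"]
print("tcp px",proj("wrist",p,i),"at .048",proj("wrist",[p[0],p[1],.048],i),"cam",ray("wrist",(256,192),i)[0])
m=((V>120)&(S<45));m[241:]=0
n,l,s,c=cv2.connectedComponentsWithStats(m.astype(np.uint8));mm=(l==l[200,260]).astype(np.uint8)
ct=max(cv2.findContours(mm,0,1)[0],key=cv2.contourArea)[:,0];ct=ct[ct[:,1]<216]
w=np.array([onz("wrist",q,.048,i)[:2] for q in ct.astype(float)])
A=np.c_[2*w,np.ones(len(w))];s=np.linalg.lstsq(A,(w**2).sum(1),rcond=None)[0];print("circle",s[:2],"r",np.sqrt(s[2]+s[:2]@s[:2]))
fit(im,i,V<60,(378,64),.04,"mouth?");fit(im,i,V<60,(378,64),.033,"floor?")
# outer rim: brass->dark line
print(V[64,325:440:1].tolist())
```

```text
[ 0.49135164 -0.03320027  0.04341307] 0.04418329899304503 [-0.22327828 -0.56231889 -0.06220147]
tcp px [258.32166468 218.01610137] at .048 [258.33298183 220.17845743] cam [ 0.56129297 -0.02901493  0.23206117]
circle [ 0.4923918 -0.0342448] r 0.02823930032862468
mouth? ell [ 0.6037 -0.1077] axes mm [54.1 54.2] rect [ 0.6037 -0.1079] [54.1 53.5] 6.64
floor? ell [ 0.6052 -0.1106] axes mm [56.1 56.2] rect [ 0.6053 -0.1108] [56.  55.5] 6.64
[206, 210, 211, 208, 209, 210, 204, 203, 209, 208, 184, 147, 75, 43, 45, 42, 48, 51, 48, 49, 45, 50, 48, 40, 47, 44, 42, 40, 49, 46, 40, 41, 43, 46, 44, 44, 49, 48, 46, 48, 40, 39, 41, 39, 43, 39, 46, 39, 43, 42, 43, 40, 37, 44, 35, 41, 49, 42, 43, 42, 49, 42, 38, 41, 41, 41, 35, 36, 38, 48, 41, 39, 45, 35, 31, 38, 43, 44, 43, 45, 41, 50, 37, 36, 39, 45, 43, 31, 47, 40, 60, 133, 179, 158, 114, 99, 102, 115, 152, 157, 161, 179, 193, 200, 197, 198, 200, 201, 198, 197, 197, 200, 198, 202, 195]
```

The blank hasn't moved and the fingers still close past 58 mm. So the finger tips are above it, higher than the TCP when open. I'll reopen and feel downwards.

>>> {"method": "play_rows", "body": {"rows": "0 0 0 -3 0 0 0;0 0 0 0 0 0 0;0 0 0 0 0 0 0;0 0 0 0 0 0 0;0 0 0 0 0 0 0;0 0 0 0 0 0 0;0 0 0 0 0 0 0", "squeeze": 4}}

```text
time: 3.87
position: [0.4913, -0.0332, 0.0463]
tool_rot: [0.486, 0.514, -0.486, 0.513]
ft_force: [-0.3, -0.2, -0.3]
grip_width: 0.082
```

>>> {"method": "play_rows", "body": {"rows": "0 0 0 3 0 0 0.2;0 0 0 1 0 0 0.2;0 0 0 1 0 0 0.2;0 0 0 0 0 0 0.2"}}

```text
time: 4.2
position: [0.4911, -0.0332, 0.041]
tool_rot: [0.486, 0.514, -0.486, 0.513]
ft_force: [-0.1, -0.8, -0.3]
grip_width: 0.0719
```

>>> {"method": "play_rows", "body": {"rows": "0 0 0 1 0 0 0.2;0 0 0 0 0 0 0.2;0 0 0 0 0 0 0.2"}}

```text
time: 4.45
position: [0.4913, -0.0332, 0.0403]
tool_rot: [0.486, 0.514, -0.486, 0.513]
ft_force: [-0.4, -0.6, 0.5]
grip_width: 0.07
```

>>> {"method": "play_rows", "body": {"rows": "0 0 0 0 0 0 0.25;0 0 0 0 0 0 0.3;0 0 0 0 0 0 0.35;0 0 0 0 0 0 0.38;0 0 0 0 0 0 0.38", "squeeze": 4}}

```text
time: 4.87
position: [0.4914, -0.0333, 0.0404]
tool_rot: [0.486, 0.513, -0.486, 0.514]
ft_force: [-0.1, -1.5, -0.2]
grip_width: 0.0554
```

Run:
```python
from go import *
i=imaging.camera_info("wrist");im=imaging.camera("wrist");cv2.imwrite("pics/w3.png",im)
import pickle;pickle.dump(i,open("pics/w3.pkl","wb"))
s=imaging.camera("scene")
print(proj("scene",[.491,-.034,.048]))
u,v=proj("scene",[.491,-.034,.048]).astype(int)
a=cv2.resize(im[160:300,150:370],None,fx=2.5,fy=2.5,interpolation=2)
b=cv2.resize(s[v-60:v+40,u-60:u+60],(550,int(550*100/120)),interpolation=2)[:240]
b=cv2.resize(s[v-60:v+40,u-60:u+60],(288,240),interpolation=2)
c=np.zeros((600,550,3),np.uint8);c[:350]=a;c[355:595,:288]=b;cv2.imwrite("pics/c3.png",c)
print(readout.get_obs()["grip_width"])
```

```text
[283.45737747 204.95347984]
0.05437633750985844
```

View pics/c3.png

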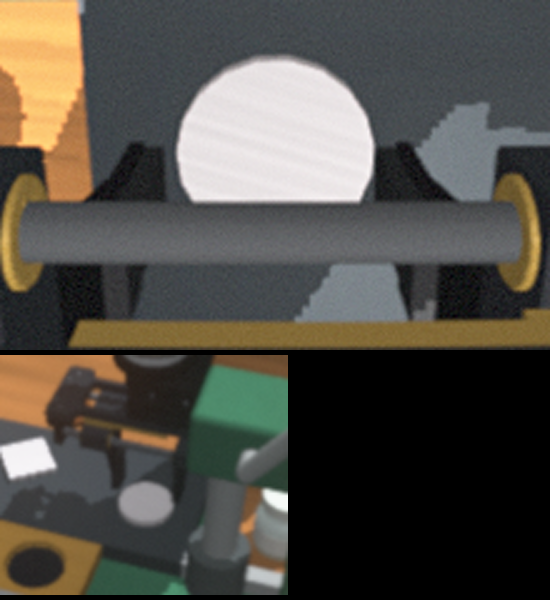

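Run:
```python
from h import *
import pickle
i=pickle.load(open("pics/w3.pkl","rb"))
for a,b in(((273,199),(306,219)),((298,203),(212,219))):
    o1,d1=ray("scene",a);o2,d2=ray("wrist",b,i)
    s=np.linalg.lstsq(np.c_[d1,-d2],o2-o1,rcond=None)[0];print((o1+s[0]*d1).round(4),(o2+s[1]*d2).round(4))
```

```text
[ 0.503  -0.0579  0.0717] [ 0.5041 -0.0626  0.0723]
[0.4946 0.0042 0.0725] [ 0.4997 -0.0029  0.0693]
```

Both views agree that the tips are at z≈0.07 while the TCP reads 0.040. The fingers retract when open, so I need to be about 28 mm lower, and I'll watch the force on the way.

>>> {"method": "play_rows", "body": {"rows": "0 0 0 0 0 0 0.2;0 0 0 0 0 0 0.2;0 0 0 0 0 0 0.2;0 0 0 0 0 0 0.2;0 0 0 6 0 0 0.2;0 0 0 6 0 0 0.2;0 0 0 4 0 0 0.2;0 0 0 0 0 0 0.2"}}

```text
time: 5.63
position: [0.4904, -0.033, 0.0232]
tool_rot: [0.486, 0.514, -0.487, 0.513]
ft_force: [0.3, -0.1, -0.1]
grip_width: 0.0694
```

>>> {"method": "play_rows", "body": {"rows": "0 0 0 3 0 0 0.2;0 0 0 2 0 0 0.2;0 0 0 0 0 0 0.25;0 0 0 0 0 0 0.25"}}

```text
time: 5.97
position: [0.4913, -0.0332, 0.0192]
tool_rot: [0.486, 0.514, -0.486, 0.513]
ft_force: [0.3, 0.3, 0.3]
grip_width: 0.0662
```

>>> {"method": "play_rows", "body": {"rows": "0 0 0 2 0 0 0.25;0 0 0 0 0 0 0.25"}}

```text
time: 6.13
position: [0.4913, -0.0333, 0.0173]
tool_rot: [0.486, 0.514, -0.486, 0.514]
ft_force: [0.5, -0.1, -0.2]
grip_width: 0.0652
```

>>> {"method": "play_rows", "body": {"rows": "0 0 0 2 0 0 0.25;0 0 0 0 0 0 0.25"}}

```text
time: 6.3
position: [0.4912, -0.0332, 0.0152]
tool_rot: [0.486, 0.514, -0.486, 0.513]
ft_force: [0.2, -0.8, -0.0]
grip_width: 0.0656
```

>>> {"method": "play_rows", "body": {"rows": "0 0 0 2 0 0 0.25;0 0 0 0 0 0 0.25"}}

```text
time: 6.47
position: [0.4915, -0.0333, 0.0142]
tool_rot: [0.486, 0.513, -0.486, 0.514]
ft_force: [-0.7, 0.8, 9.1]
grip_width: 0.0651
```

>>> {"method": "play_rows", "body": {"rows": "0 0 0 0 0 0 0.3;0 0 0 0 0 0 0.34;0 0 0 0 0 0 0.38;0 0 0 0 0 0 0.42;0 0 0 0 0 0 0.42;0 0 0 0 0 0 0.42"}}

```text
time: 6.97
position: [0.4919, -0.0333, 0.0142]
tool_rot: [0.487, 0.513, -0.486, 0.514]
ft_force: [-1.5, 1.0, 7.0]
grip_width: 0.0568
```

>>> {"method": "play_rows", "body": {"rows": "0 0 0 -1.5 0 0 0.45;0 0 0 0 0 0 0.45;0 0 0 0 0 0 0.45", "squeeze": 5}}

```text
time: 7.22
position: [0.4912, -0.0332, 0.0148]
tool_rot: [0.486, 0.514, -0.486, 0.513]
ft_force: [0.3, 0.6, -0.6]
grip_width: 0.0568
```

>>> {"method": "play_rows", "body": {"rows": "0 0 0 0 4 3 0.45;0 0 0 0 8 6 0.45;0 0 0 0 8 6 0.45;0 0 0 0 8 6 0.45;0 0 0 0 8 6 0.45;0 0 0 0 4 3 0.45;0 0 0 0 0 0 0.45"}}

```text
time: 7.8
position: [0.5351, -0.0624, 0.0149]
tool_rot: [0.487, 0.512, -0.486, 0.514]
ft_force: [0.1, 0.5, -1.2]
grip_width: 0.0565
```

```bash
cat > chk.py <<'E'
from go import *
import pickle,sys
f=sys.argv[1];i=imaging.camera_info("wrist");im=imaging.camera("wrist");cv2.imwrite(f"pics/{f}.png",im);pickle.dump(i,open(f"pics/{f}.pkl","wb"))
hsv=cv2.cvtColor(im,cv2.COLOR_BGR2HSV);H,S,V=[hsv[...,k].astype(int) for k in range(3)]
o=readout.get_obs();p=np.array(o["position"]);print("tcp",p,"grip",o["grip_width"],"f",np.round(o["ft_force"],1))
def circ(w,r=None):
    A=np.c_[2*w,np.ones(len(w))];s=np.linalg.lstsq(A,(w**2).sum(1),rcond=None)[0];return s[:2],np.sqrt(s[2]+s[:2]@s[:2])
# blank upper arc (rows above the tool bar)
u,v=proj("wrist",[p[0],p[1],.048],i).astype(int)
m=((V>120)&(S<45));m[235:]=0
n,l,s,c=cv2.connectedComponentsWithStats(m.astype(np.uint8));k=l[v-15,u];mm=(l==k).astype(np.uint8)
ct=max(cv2.findContours(mm,0,1)[0],key=cv2.contourArea)[:,0];ct=ct[ct[:,1]<v-5]
z=float(sys.argv[2]) if len(sys.argv)>2 else .048
w=np.array([onz("wrist",q,z,i)[:2] for q in ct.astype(float)]);b,r=circ(w);print("blank",b.round(4),"r",r.round(4),"rel tcp",(b-p[:2]).round(4))
# brass plate
br=((H>12)&(H<30)&(S>110)&(V>80)).astype(np.uint8);n,l,s,c=cv2.connectedComponentsWithStats(br)
E
python3 chk.py w4
```

```text
tcp [ 0.53357616 -0.06159858  0.01475199] grip 0.056771165066459885 f [ 0.5 -0.2  0.1]
blank [ 0.5354 -0.0618] r 0.0282 rel tcp [ 0.0018 -0.0002]
```

View pics/w4.png

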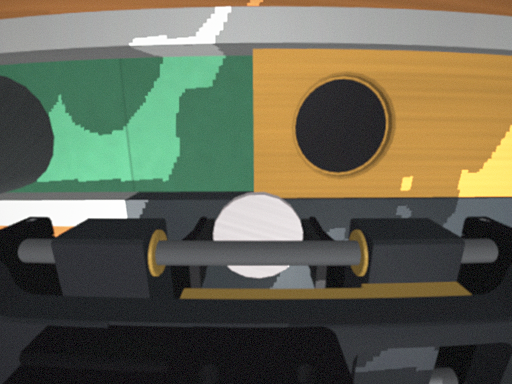

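The blank travels with the gripper at about (258,235), just reaching the lane, and the cavity is at (343,126). I'll fit the cavity centre from both its lip and its floor edge.

```bash
cat > cav.py <<'E'
from h import *
import pickle,sys
from scipy.optimize import least_squares
f,u,v=sys.argv[1],int(sys.argv[2]),int(sys.argv[3])
im=cv2.imread(f"pics/{f}.png");i=pickle.load(open(f"pics/{f}.pkl","rb"))
V=im.max(2);g=cv2.GaussianBlur(V,(3,3),0)
n,l,s,c=cv2.connectedComponentsWithStats((g<75).astype(np.uint8));ct=max(cv2.findContours((l==l[v,u]).astype(np.uint8),0,1)[0],key=cv2.contourArea)[:,0].astype(float)
for zm in(.0385,.04):
    A=np.array([onz("wrist",q,zm,i)[:2] for q in ct]);B=np.array([onz("wrist",q,.033,i)[:2] for q in ct])
    for free in(0,1):
        fn=lambda x:np.maximum(np.hypot(*(A-x[:2]).T),np.hypot(*(B-x[:2]).T))-(x[2] if free else .0305)
        r=least_squares(fn,[*A.mean(0),.03]);print(zm,r.x.round(4),"rms mm",(1e3*np.sqrt((r.fun**2).mean())).round(2))
E
python3 cav.py w4 343 126; python3 cav.py w2 378 64
```

```text
0.0385 [ 0.6052 -0.1102  0.03  ] rms mm 2.4
0.0385 [ 0.6053 -0.1102  0.0281] rms mm 0.27
0.04 [ 0.6052 -0.1101  0.03  ] rms mm 2.35
0.04 [ 0.6053 -0.1101  0.0282] rms mm 0.3
0.0385 [ 0.6048 -0.1099  0.03  ] rms mm 2.24
0.0385 [ 0.6049 -0.1098  0.0283] rms mm 0.39
0.04 [ 0.6047 -0.1097  0.03  ] rms mm 2.12
0.04 [ 0.6048 -0.1096  0.0284] rms mm 0.47
```

>>> {"method": "play_rows", "body": {"rows": "0 0 0 0 4 4 0.45;0 0 0 0 8 8 0.45;0 0 0 0 8 8 0.45;0 0 0 0 8 8 0.45;0 0 0 0 8 8 0.45;0 0 0 0 8 8 0.45;0 0 0 0 6 5 0.45;0 0 0 0 0 0 0.45"}}

```text
time: 8.52
position: [0.5882, -0.1093, 0.0151]
tool_rot: [0.487, 0.512, -0.486, 0.514]
ft_force: [0.3, -0.4, -1.1]
grip_width: 0.0571
```

>>> {"method": "play_rows", "body": {"rows": "0 0 0 0 5 3 0.45;0 0 0 0 4 0 0.45;0 0 0 0 0 0 0.45;0 0 0 0 0 0 0.45"}}

```text
time: 8.85
position: [0.5946, -0.1093, 0.0148]
tool_rot: [0.486, 0.514, -0.486, 0.513]
ft_force: [-0.9, 0.6, -1.0]
grip_width: 0.0564
```

```bash
python3 chk.py w5
```

```text
tcp [ 0.59426253 -0.10921033  0.01478464] grip 0.056479344144769156 f [-0.4  0.2 -1.2]
blank [ 0.5949 -0.1088] r 0.0281 rel tcp [0.0006 0.0004]
```

View pics/w5.png

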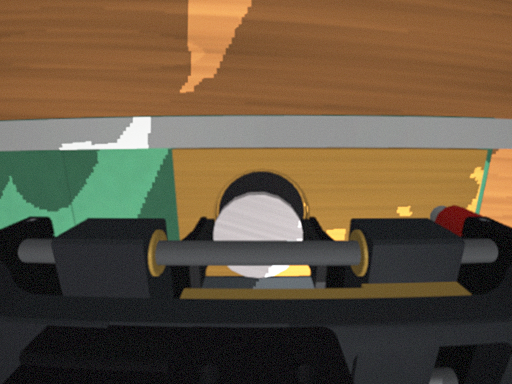

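The blank is at (258,233) and sits over the near half of the cavity, whose rim is centred on column ~262. About 10 mm along x and 2 mm along tool z remain.

>>> {"method": "play_rows", "body": {"rows": "0 0 0 0 3 1 0.45;0 0 0 0 3 1 0.45;0 0 0 0 2.5 0 0.45;0 0 0 0 1.5 0 0.45;0 0 0 0 0 0 0.45;0 0 0 0 0 0 0.45"}}

```text
time: 9.4
position: [0.6048, -0.1111, 0.0148]
tool_rot: [0.486, 0.514, -0.486, 0.514]
ft_force: [-0.6, -0.8, -0.1]
grip_width: 0.0565
```

```bash
python3 chk.py w6
```

```text
tcp [ 0.60462499 -0.1110943   0.01476274] grip 0.05678527882220162 f [-0.2 -0.2 -0.6]
blank [ 0.6052 -0.1105] r 0.0279 rel tcp [0.0005 0.0006]
```

Centred to within about 1 mm, so I release just a little to let it drop.

>>> {"method": "play_rows", "body": {"rows": "0 0 0 0 0 0 0.32;0 0 0 0 0 0 0.31;0 0 0 0 0 0 0.3;0 0 0 0 0 0 0.3"}}

```text
time: 9.78
position: [0.6048, -0.1112, 0.0149]
tool_rot: [0.486, 0.513, -0.486, 0.514]
ft_force: [0.1, 0.7, 0.3]
grip_width: 0.0606
```

```bash
python3 chk.py w7 0.041
python3 - <<'E'
import cv2;im=cv2.imread("pics/w7.png")[150:300,180:340];cv2.imwrite("pics/c7.png",cv2.resize(im,None,fx=4,fy=4,interpolation=2))
E
```

```text
tcp [ 0.60481301 -0.11122241  0.01496396] grip 0.06076822000208008 f [ 0.4 -0.7 -0.3]
blank [ 0.605  -0.1105] r 0.028 rel tcp [0.0002 0.0007]
```

View pics/c7.png

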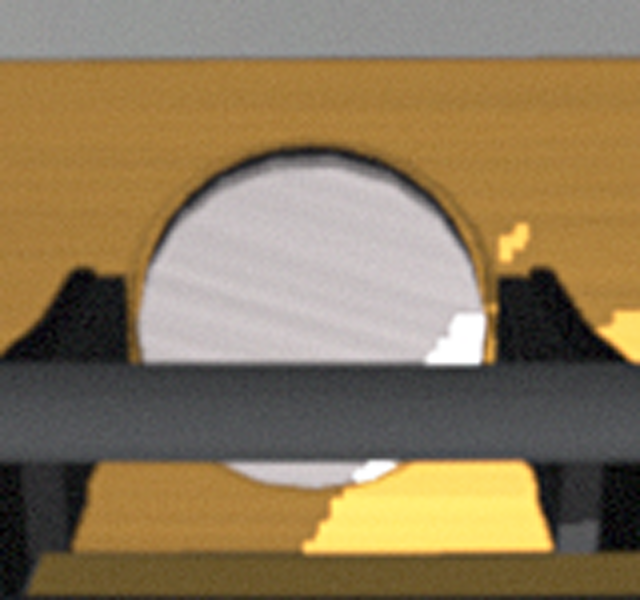

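The blank has dropped in. It sits within the rim, and its apparent size shrank as expected for a top at z≈41 mm rather than 48. Next I open a little more, lift clear and shut the fingers.

>>> {"method": "play_rows", "body": {"rows": "0 0 0 0 0 0 0.22;0 0 0 0 0 0 0.22;0 0 0 0 0 0 0.22;0 0 0 -10 0 0 0.22;0 0 0 -25 0 0 0.3;0 0 0 -35 0 0 0.5;0 0 0 -35 0 0 0.8;0 0 0 -10 0 0 1", "squeeze": 30}}

```text
time: 10.5
position: [0.6083, -0.1123, 0.136]
tool_rot: [0.488, 0.51, -0.485, 0.517]
ft_force: [0.3, -0.7, 0.6]
grip_width: 0.0487
```

Run:
```python
from go import *
goal([.6143,-.276,.13],.056,flip=-1)
```

```text
turn [-0.0011  0.0041 -0.0095] shift old tool [  6.7  -3.  163.7] shift new tool [  6.   -3.1 163.7] | [-0.363  0.585  1.516  0.     1.03   1.153]
```

>>> {"method": "play_rows", "body": {"rows": "0 0 0 0 0 15 1;0 0 0 0 0 30 1;0 0 0 0 0 35 1;0 0 0 0 0 35 1;0 0 0 0 0 30 1;0 0 0 0 0 20 1;0 0 0 0 0 0 1;0 0 0 0 0 0 1"}}

```text
time: 11.17
position: [0.6123, -0.2775, 0.1278]
tool_rot: [0.487, 0.514, -0.487, 0.512]
ft_force: [0.0, 0.3, -0.4]
grip_width: 0.002
```

Run:
```python
from go import *
goal([.6143,-.276,.05],.056,flip=-1)
i=imaging.camera_info("wrist");im=imaging.camera("wrist");cv2.imwrite("pics/w8.png",im)
import pickle;pickle.dump(i,open("pics/w8.pkl","wb"));o=readout.get_obs();p=np.array(o["position"]);print(p,o["grip_width"])
print("tcp",proj("wrist",p,i),"+26",proj("wrist",p+[0.0095,0,.026],i))
```

```text
turn [-0.0041 -0.002   0.0026] shift old tool [77.8  2.3 -1.2] shift new tool [77.8  2.1 -1.4] | [-0.591  0.668  1.364  0.     1.113  0.927]
[ 0.61231292 -0.27596727  0.12802513] 0.0008795140682663128
tcp [256.2957685  217.93556659] +26 [256.71493531 218.288249  ]
```

View pics/w8.png

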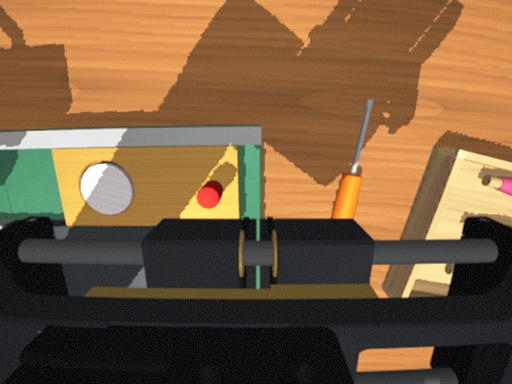

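The blank is seated at (107,188), the red post top is at (209,195), and the shut fingers are at (258,218) behind the post.

Run:
```python
from h import *
import pickle
i=pickle.load(open("pics/w8.pkl","rb"));im=cv2.imread("pics/w8.png")
hsv=cv2.cvtColor(im,cv2.COLOR_BGR2HSV);H,S,V=[hsv[...,k].astype(int) for k in range(3)]
m=((H<8)|(H>172))&(S>180)&(V>170);n,l,s,c=cv2.connectedComponentsWithStats(m.astype(np.uint8));k=l[195,209];print(s[k],onz("wrist",c[k],.082,i))
ct=max(cv2.findContours(((V>110)&(S<60)&(np.indices(V.shape)[0]>155)).astype(np.uint8)*(np.indices(V.shape)[1]>70)*(np.indices(V.shape)[1]<140),0,1)[0] if 0 else cv2.findContours((((V>110)&(S<60))[160:218,70:140]).astype(np.uint8),0,1)[0],key=cv2.contourArea)[:,0]+[70,160]
w=np.array([onz("wrist",q,.041,i)[:2] for q in ct.astype(float)],np.float32);print(cv2.minEnclosingCircle(w))
```

```text
[197 187  23  21 334] [ 0.61361749 -0.23097686  0.082     ]
((0.6051931977272034, -0.11128354072570801), 0.03040335886180401)
```

>>> {"method": "play_rows", "body": {"rows": "0 0 0 20 3 0 1;0 0 0 25 0 0 1;0 0 0 20 0 0 1;0 0 0 8 0 0 1;0 0 0 3 0 0 1;0 0 0 0 0 0 1"}}

```text
time: 11.72
position: [0.6164, -0.2745, 0.0531]
tool_rot: [0.486, 0.514, -0.486, 0.513]
ft_force: [0.1, -0.6, 0.8]
grip_width: 0.0006
```

>>> {"method": "play_rows", "body": {"rows": "0 0 0 0 0 -5 1;0 0 0 0 0 -5 1;0 0 0 0 0 -4 1;0 0 0 0 0 -3 1;0 0 0 0 0 -3 1;0 0 0 0 0 -3 1;0 0 0 0 0 -3 1"}}

```text
time: 12.3
position: [0.6155, -0.2498, 0.0541]
tool_rot: [0.486, 0.513, -0.486, 0.514]
ft_force: [0.5, -2.9, -0.5]
grip_width: 0.0006
```

Contact at 3 N, 19 mm behind the post axis as expected. Pushing on.

>>> {"method": "play_rows", "body": {"rows": "0 0 0 0 0 -5 1;0 0 0 0 0 -8 1;0 0 0 0 0 -10 1;0 0 0 0 0 -10 1;0 0 0 0 0 -10 1;0 0 0 0 0 -10 1;0 0 0 0 0 -7 1;0 0 0 0 0 -4 1"}}

```text
time: 12.97
position: [0.6118, -0.1841, 0.054]
tool_rot: [0.486, 0.514, -0.486, 0.514]
ft_force: [0.1, -3.3, 0.8]
grip_width: 0.0005
```

>>> {"method": "play_rows", "body": {"rows": "0 0 0 0 0 -6 1;0 0 0 0 0 -10 1;0 0 0 0 0 -10 1;0 0 0 0 0 -10 1;0 0 0 0 0 -10 1;0 0 0 0 0 -10 1;0 0 0 0 0 -6 1;0 0 0 0 0 -4 1"}}

```text
time: 13.63
position: [0.608, -0.1184, 0.0537]
tool_rot: [0.486, 0.514, -0.486, 0.513]
ft_force: [-0.8, -3.3, -0.1]
grip_width: 0.0006
```

>>> {"method": "play_rows", "body": {"rows": "0 0 0 0 0 -4 1;0 0 0 0 0 -4 1;0 0 0 0 0 -4 1;0 0 0 0 0 -3 1;0 0 0 0 0 -2 1;0 0 0 0 0 -2 1"}}

```text
time: 14.13
position: [0.6071, -0.1009, 0.0538]
tool_rot: [0.486, 0.514, -0.486, 0.513]
ft_force: [-0.5, -3.7, -0.5]
grip_width: 0.0003
```

>>> {"method": "play_rows", "body": {"rows": "0 0 0 0 0 -2 1;0 0 0 0 0 -2 1;0 0 0 0 0 -2 1;0 0 0 0 0 -2 1"}}

```text
time: 14.47
position: [0.6069, -0.093, 0.054]
tool_rot: [0.486, 0.513, -0.486, 0.514]
ft_force: [-1.9, -2.9, 1.0]
grip_width: 0.0006
```

>>> {"method": "play_rows", "body": {"rows": "0 0 0 0 0 -2 1;0 0 0 0 0 -2 1;0 0 0 0 0 -1 1"}}

```text
time: 14.72
position: [0.6065, -0.0877, 0.054]
tool_rot: [0.486, 0.514, -0.486, 0.514]
ft_force: [-0.7, -1.9, 1.5]
grip_width: 0.0004
```

>>> {"method": "play_rows", "body": {"rows": "0 0 0 0 0 -2 1;0 0 0 0 0 -2 1;0 0 0 0 0 -1 1"}}

```text
time: 14.97
position: [0.6062, -0.0827, 0.0539]
tool_rot: [0.486, 0.514, -0.486, 0.514]
ft_force: [-0.7, -3.0, 1.7]
grip_width: 0.0004
```

>>> {"method": "play_rows", "body": {"rows": "0 0 0 0 0 -2 1;0 0 0 0 0 -1 1;0 0 0 0 0 -1 1"}}

```text
time: 15.22
position: [0.606, -0.0789, 0.0539]
tool_rot: [0.486, 0.513, -0.486, 0.514]
ft_force: [-0.7, -3.5, 1.3]
grip_width: 0.0003
```

>>> {"method": "play_rows", "body": {"rows": "0 0 0 0 0 -1 1;0 0 0 0 0 -1 1;0 0 0 0 0 -1 1"}}

```text
time: 15.47
position: [0.6062, -0.076, 0.0538]
tool_rot: [0.486, 0.513, -0.486, 0.514]
ft_force: [-0.3, -3.9, 0.3]
grip_width: 0.0002
```

>>> {"method": "play_rows", "body": {"rows": "0 0 0 0 0 -1 1;0 0 0 0 0 -1 1;0 0 0 0 0 -1 1"}}

```text
time: 15.72
position: [0.6058, -0.073, 0.0538]
tool_rot: [0.486, 0.513, -0.486, 0.514]
ft_force: [0.4, -2.6, -0.2]
grip_width: 0.0006
```

>>> {"method": "play_rows", "body": {"rows": "0 0 0 0 0 -1 1;0 0 0 0 0 -1 1;0 0 0 0 0 -0.5 1;0 0 0 0 0 0 1"}}

```text
time: 16.05
position: [0.6056, -0.0705, 0.054]
tool_rot: [0.486, 0.513, -0.486, 0.514]
ft_force: [1.2, -3.5, 1.1]
grip_width: 0.0003
```

>>> {"method": "play_rows", "body": {"rows": "0 0 0 0 0 -1 1;0 0 0 0 0 -0.5 1;0 0 0 0 0 0 1"}}

```text
time: 16.3
position: [0.6057, -0.0701, 0.054]
tool_rot: [0.486, 0.513, -0.486, 0.514]
ft_force: [0.5, -5.4, 0.5]
grip_width: 0.0006
```

>>> {"method": "play_rows", "body": {"rows": "0 0 0 0 0 -1 1;0 0 0 0 0 0 1;0 0 0 0 0 0 1"}}

```text
time: 16.55
position: [0.6057, -0.0699, 0.0541]
tool_rot: [0.485, 0.513, -0.486, 0.515]
ft_force: [-0.3, -8.2, -0.1]
grip_width: 0.0006
```

The force now rises with no motion after about 180 mm of travel, so the shuttle is on its stop. I back off, lift and check.

>>> {"method": "play_rows", "body": {"rows": "0 0 0 0 0 5 1;0 0 0 0 0 15 1;0 0 0 0 0 25 1;0 0 0 -25 0 25 1;0 0 0 -35 0 20 1;0 0 0 -35 0 0 1;0 0 0 0 0 0 1;0 0 0 0 0 0 1"}}

```text
time: 17.22
position: [0.6116, -0.159, 0.1512]
tool_rot: [0.487, 0.512, -0.486, 0.514]
ft_force: [-0.7, 0.9, -1.1]
grip_width: 0.0003
```

Run:
```python
from h import *
import pickle
i=imaging.camera_info("wrist");im=imaging.camera("wrist");cv2.imwrite("pics/w9.png",im);pickle.dump(i,open("pics/w9.pkl","wb"))
s=imaging.camera("scene");cv2.imwrite("pics/s9.png",s);t=imaging.camera("top");cv2.imwrite("pics/t9.png",t)
hsv=cv2.cvtColor(im,cv2.COLOR_BGR2HSV);H,S,V=[hsv[...,k].astype(int) for k in range(3)]
m=((H<8)|(H>172))&(S>180)&(V>90);n,l,st,c=cv2.connectedComponentsWithStats(m.astype(np.uint8));k=1+np.argmax(st[1:,4]);print("post",st[k],onz("wrist",c[k],.082,i))
u,v=proj("scene",[.595,.07,.04]).astype(int);print(u,v)
out=np.zeros((600,800,3),np.uint8);out[:384,:512]=im
out[:300,512:]=cv2.resize(s[v-60:v+65,u-60:u+60],(288,300),interpolation=2)
out[388:598,:310]=cv2.resize(t[120:250,170:362],(310,210))
cv2.imwrite("pics/c9.png",out);print(readout.get_obs()["ft_force"])
```

```text
post [143 183  28  25 468] [ 0.6055452  -0.05593426  0.082     ]
310 249
[0.04115177 0.65304412 0.19363356]
```

View pics/c9.png

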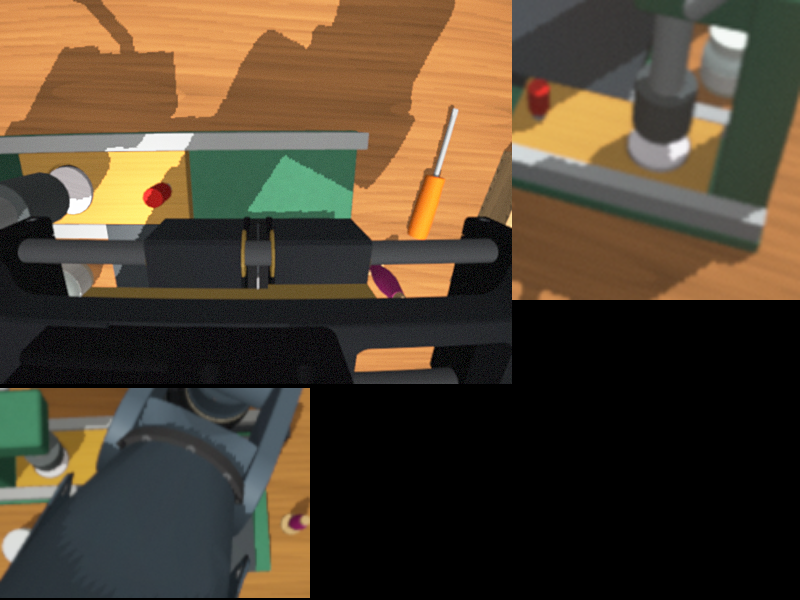

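Run:
```python
from h import *
import pickle
i=pickle.load(open("pics/w9.pkl","rb"));im=cv2.imread("pics/w9.png")
y=im[175:215,135:180];print(y[8:34:3,6:40:2,2].tolist())
hsv=cv2.cvtColor(im,cv2.COLOR_BGR2HSV);H,S,V=[hsv[...,k].astype(int) for k in range(3)]
# front edge of blank (right side arc) at z .041, and brass rear end
br=((H>12)&(H<32)&(S>110)&(V>80));r=[np.where(br[q,:225])[0].max() for q in(160,215)];a=[onz("wrist",(x+.5,q),.04,i) for x,q in zip(r,(160,215))];print("rear end",r,a)
j=pickle.load(open("pics/w8.pkl","rb"));im=cv2.imread("pics/w8.png");h=cv2.cvtColor(im,cv2.COLOR_BGR2HSV).astype(int);br=(h[...,0]>12)&(h[...,0]<32)&(h[...,1]>110)&(h[...,2]>80)
r=[np.where(br[q,:248])[0].max() for q in(165,215)];print("before",r,[onz("wrist",(x+.5,q),.04,j) for x,q in zip(r,(165,215))])
```

```text
[[254, 254, 254, 254, 254, 254, 255, 255, 215, 153, 109, 109, 126, 131, 157, 163, 164], [254, 254, 254, 255, 255, 233, 139, 100, 105, 103, 106, 103, 99, 98, 98, 152, 168], [254, 255, 255, 238, 238, 246, 180, 144, 114, 99, 102, 102, 97, 97, 97, 123, 167], [254, 253, 251, 253, 255, 209, 169, 174, 176, 156, 104, 99, 97, 101, 100, 127, 163], [254, 253, 253, 255, 221, 168, 167, 171, 172, 174, 149, 95, 104, 103, 105, 148, 169], [254, 253, 255, 227, 167, 172, 170, 172, 171, 173, 173, 117, 101, 112, 154, 163, 165], [254, 255, 230, 164, 169, 170, 169, 171, 167, 172, 166, 113, 147, 163, 166, 165, 168], [254, 255, 253, 176, 163, 169, 171, 168, 169, 165, 142, 159, 161, 164, 165, 164, 163], [254, 254, 255, 255, 255, 238, 175, 159, 162, 167, 169, 167, 166, 169, 170, 167, 167]]
rear end [np.int64(188), np.int64(192)] [array([ 0.63660761, -0.07819919,  0.04      ]), array([ 0.57041621, -0.08215976,  0.04      ])]
before [np.int64(238), np.int64(239)] [array([ 0.63756404, -0.25527376,  0.04      ]), array([ 0.58184981, -0.25818112,  0.04      ])]
```

```bash
python3 -c "
from h import *
o=readout.get_obs();print(o['time'],o['position'],o['ft_force']);print(robot.hand_in())"
```

```text
17.3667 [ 0.60879365 -0.15698767  0.14728588] [0.04115177 0.65304412 0.19363356]
the job is handed in; nothing more can be done
None
```

I loaded the round blank into the die, pushed the shuttle home to its stop and handed the job in at 17.4 s. I can't see the verdict.

- **Loading:** I gripped the blank lightly by its edges, slid it across the bed and released it over the cavity. Its measured centre was within about 1 mm of the cavity's, and its apparent size shrank by the amount a 7 mm drop would give.
- **Shuttle:** I pushed the post with the shut fingers. The push force rose from about 3 N to 8 N with no further motion after about 180 mm of travel.
- **Last look:** The blank is in the die under the press head. The jar, bobbin and screwdriver looked undisturbed. The square was mostly hidden behind the arm in that view, but nothing came near it. The arm is clear, with wrist force near zero.

**Checks that disagreed:**
- Shuttle travel came out as 180 mm from the tool, 177 mm from the plate's rear edge in the pictures, and 175 mm from the post. The post figure is biased by shadow. I relied on the force at the stop, and the tool and plate-edge figures both put the joint above 0.175.
- The gripper read 56.5–57 mm on the 58 mm blank.
- On the first try the fingers closed above the blank, because the tips sit about 26 mm above the tool point when open. I corrected this by feeling down to the bed, where the force reached 9 N.

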